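# Retrieve the wedged splash guard and hang it on the drying rack

## Robot

A 6-joint arm with a two-finger parallel gripper is mounted at the origin on the work surface. World frame = base frame: x ahead of the robot, y to its left, z up, the work surface at z = 0. Lengths are in m, angles in rad, forces in N, time in s.
With the tool pointing down it reaches from about 0.35 to 0.975 m from the base axis. Payload 4.9 kg.
Tool frame: the origin (TCP) lies at the very end of the fingers, on their centre line; the grasp point (between the pads) lies 19 mm behind it; x points along the fingers, y is the direction in which the jaws open and shut, and the axes are right-handed (so a half turn about x gives the same grasp; the last joint's range is limited). The gripper opens to 85 mm and grips with 20 to 120 N. Pads are 22 mm wide; open, the fingers measure 114 mm over their backs; the gripper's body (76 mm by 85 mm) begins 54 mm behind the grasp point. The pads swing forward as they close: fully open they stand 13 mm farther back than shut.
Start: joints at [1.054, 0.053, 1.613, -0, 1.476, -0.119], TCP at [0.242, 0.576, 0.231] pointing down, gripper open.
Joint ranges: [-3.01, 3.01], [-1.01, 2.22], [0.06, 2.58], [-1.02, 4.17], [0.09, 2.62], [-3.14, 3.14]. Speed limits (rad/s): [2.57, 2.57, 3.14, 3.14, 3.14, 3.14].

## Interface

Orientations are given as a rotation vector (axis times angle).
In Python, from station import ctrl, get_image, calibration, finish_job, search_frame, cut_out, mark_of gives the robot as it stands. The module is installed in compiled form; this text tells all that it offers.
- The arm moves only by the tool arm_command, never from a script. Its argument "plan" is a list that holds one entry, the list of rows, each a list of 7 numbers: the shift along the tool's x, y, z in m, then the turn, a rotation vector about the tool's x, y, z in degrees, then the finger opening in m, from 0 to 0.0854. A call has 1 to 20 rows; each row shifts and turns the pose as measured when the row begins, along the tool's axes as they then stand; what a row does not reach is not made up. A row lasts 1/12 s, in which the tool goes at most 41.7 mm and 7.16 degrees, less where a joint would pass 70% of its speed; a pose out of reach is approached as far as the arm can. A call with a gripper value outside its range is refused whole. The fingers move at their own pace and stop on an object; "squeeze" is the grip in N (left out, the last holds). Time passes only in rows, so rows that do not move let the fingers close. It gives the time, the measured TCP pose, the force and the opening at its end, in the units of the state.
- ctrl.get_obs(): the state, without advancing time (a new reading comes with each control period).
- get_image(name): name is "side" or "top" or "wrist"; returns the picture (384x512x3 uint8, red, green, blue); there is no depth.
- calibration(name): a dict with "fx", "fy", "cx", "cy" (pixels), "cam_to_world" (4x4, takes a point from camera to world coordinates); the wrist camera has in their place "hand_eye" (4x4, takes a point from camera to tool coordinates, whose origin is the TCP and whose axes are the tool frame's). Camera axes: x right, y down, z forward; pixel columns grow to the right and rows downward; lengths in m; the calibration is good to about 2 mm. A picture is of the moment at which its call begins: read the wrist's pose just before it. calibration takes no time and is no camera call.
- finish_job(): hands the job in, once; it reports no verdict.
Trained networks look in the newest picture that a camera, given by its name, has taken for a name from the list of things; names that differ only in an ending like _2 or _b are one class to them, and where a whole thing is asked for, a point or a joint stands for the part that bears it (a point fixed in the world has none). Each returns a list of dicts, best first, with "conf" (0 to 1); they miss things now and then, are a little off and sometimes report something else, mostly with a low value. They report only what shows in the picture. A call takes as long as a camera call. They do not tell look-alikes from the thing itself.
- search_frame(camera, thing): "at" ([x, y, z] in m, in the coordinates of the camera as it stood for that picture, good to about 4 mm: the middle of the surface that is visible of it).
- cut_out(camera, thing): "mask" (384x512 bool, what is visible of it).
- mark_of(camera, thing): "at" ([x, y, z] in m, in the coordinates of the camera as it stood for that picture, good to about 4 mm: a listed point, or the origin of a listed thing).
The state is a dict: "t": time; "q": joint angles; "dq": joint speeds; "effort": joint torques, N m; "tool_pos": TCP position; "tool_rot": TCP orientation; "contact_force": force on the tool from outside, world axes, zero at the start; "wrist_torque": the same for the moment, N m; "opening": finger opening in m.
Only numpy, scipy, OpenCV 4.12 (cv2) and the standard library are available. Lean on these libraries where they do the work, as an engineer would, in place of code of your own. Each camera call takes 0.05 s, during which the arm holds its last target. There are 200 camera calls.

## Task

The bent-metal splash guard has slipped down into the narrow gap between the stirring hotplate and the balance, and is wedged there. Grip it by its exposed folded top edge, draw it straight up out of the gap, and hook its folded top over the top rung of the drying rack, so that it hangs there by itself, upright and hooked between the posts. Leave the beaker on the hotplate and the jar on the balance standing where they are.

Things in the scene. Friction and masses are not known exactly. Their poses are not given: they have to be found in the camera images.
- guard_center (a point): Centre of the splash guard's plate, 75 mm above its lower edge. Bare aluminium, 0.24 to 0.43 kg: a plate 130 wide (its x), 150 high (z, up), 5 mm thick (y). Its top edge is folded towards +y into a hook: a flat top 5 mm thick, then a lip 5 mm thick reaching 30 mm down from the top. Grasp the fold from above, across plate and lip: 34 mm, from y = -2.5 to +31.5 mm. Starts upright on the bench.
- guard_hook (a point): Point in the hollow of the guard's fold: midway between plate and lip (24 mm apart, open below), 14.5 mm to the +y side of the plate's mid-plane, mid-width, on the underside of the flat top, 70 mm above guard_center. Same axes as guard_center.
- gap (a point): Middle of the 15 mm gap, at bench level; it runs along this x, z up. The guard's plate stands along it, lip over the balance. A sprung rubber bumper on the hotplate (about 5 N) pinches the guard's lower part: drawing it out takes 8 to 20 N upwards; it is free with its lower edge 60 mm above the bench, clear of hotplate and balance at 95 mm.
- hotplate (a point): Centre of the steel top of the fixed white stirring hotplate, 95 mm above the bench; 160 mm wide (y), 220 mm deep (x), on the gap's +y side. Turned up to 18 degrees with the balance; they may stand left or right of the rack.
- balance (a point): Centre of the steel pan of the fixed white balance, 80 mm above the bench. Its case is 180 mm wide (y), 230 mm deep (x), 70 mm high, on the gap's -y side.
- rack_top (a point): Middle of the fixed steel rack's top rung, on its axis, 180 mm up: a round bar 12 mm thick along this x (z up), 266 mm long between posts that end 6 mm above its axis. An equal rung lies straight below, 75 mm up. Both sides are alike: the plate may hang on either. Hung, the flat top lies on the rung, the plate rests on both rungs, lower edge 41 mm above the bench.
- beaker: Glass beaker, 60 mm across, 60 mm high, standing on the hotplate (its rim about 155 mm above the bench). Origin at the centre of its base. A bystander.
- jar: White plastic jar, 50 mm across, 55 mm high, standing on the balance pan (top about 135 mm above the bench). Origin at the centre of its base. A bystander.
Mind the look-alikes: they are no part of the job. What is meant by the part that bears guard_center is not pink or red, and is the larger of those in its own colour.

How it is judged:
On the way:
1. the guard is drawn up clear of the gap, still roughly upright (height (world z) of guard_center above 0.175 m and angle between guard_center's own z axis and vertical below 0.4 rad), for 0.1 s.
At the end, for the whole second after the job is handed in: The guard hangs at rest by its fold on the top rung: guard_hook within 12 mm of the rung's axis sideways, 2 to 12 mm above it and within 70 mm of its middle; its width along the rung within 0.15 rad and upright within 0.15 rad. Beaker and jar within 30 mm of their places (z of guard_hook in the frame of rack_top between 0.002 and 0.012 m and y of guard_hook in the frame of rack_top between -0.012 and 0.012 m and x of guard_hook in the frame of rack_top between -0.07 and 0.07 m and angle between the x axis of guard_center and the x axis of rack_top, either way round below 0.15 rad and angle between guard_center's own z axis and vertical below 0.15 rad and linear speed of guard below 0.02 m/s); the robot touches nothing.
It fails at once if the beaker is shifted by more than 30 mm or tipped over (distance of beaker from where it was at the start of the episode above 0.03 m or angle between beaker's own z axis and vertical above 0.5 rad).
It fails at once if the jar is shifted by more than 30 mm or tipped over (distance of jar from where it was at the start of the episode above 0.03 m or angle between jar's own z axis and vertical above 0.5 rad).
It also fails if it takes over 48 s, if anything falls off the work surface, if the arm or the gripper's body presses on something with over 40 N, if the wrist force passes 120 N, or if a joint passes its speed limit or range.

## Working session

There is one attempt and no reset: what is moved stays moved. The work goes in short steps, Python scripts to look and compute and a tool call to move; the robot and the scene stay as the last step left them, time stands still between calls to the robot, and variables do not carry over. Pictures are saved under pics/ and viewed, about 8 in all and at most 12, crops included, and the job is handed in when it is done.

Besides the shell and the picture viewer there is one more tool, called after "Request:" as name([rows], argument=value, ...), one row to a line, values as JSON. arm_command: Moves the arm, as the interface text tells. Its arguments: {"type":"object","properties":{"plan":{"type":"array","items":{"type":"array","items":{"type":"array","items":{"type":"number"}}}},"squeeze":{"type":"number"}},"required":["plan"]}

```bash
mkdir -p pics; cat > h.py <<'E'
import numpy as np, cv2
from scipy.spatial.transform import Rotation as R
from station import ctrl,get_image,calibration,finish_job,search_frame,cut_out,mark_of
def T(cam):
    c=calibration(cam)
    if 'cam_to_world' in c: return np.array(c['cam_to_world'])
    o=ctrl.get_obs(); M=np.eye(4); M[:3,:3]=R.from_rotvec(o['tool_rot']).as_matrix(); M[:3,3]=o['tool_pos']
    return M@np.array(c['hand_eye'])
def w(cam,p): return (T(cam)@np.r_[p,1])[:3]
def px(cam,p):
    c=calibration(cam); q=np.linalg.inv(T(cam))@np.r_[p,1]; return np.array([c['fx']*q[0]/q[2]+c['cx'],c['fy']*q[1]/q[2]+c['cy']])
def save(cam,name):
    im=get_image(cam); cv2.imwrite('pics/'+name,im[:,:,::-1]); return im
E
python3 - <<'E'
from h import *
np.set_printoptions(precision=3,suppress=True)
ims=[save(c,c+'0.png') for c in('top','side')]
cv2.imwrite('pics/both.png',np.vstack(ims)[:,:,::-1])
for c in('top','side'):
    for n in('guard_center','guard_hook','gap','hotplate','balance','rack_top','beaker','jar'):
        for d in mark_of(c,n)[:3]: print(c,n,round(d['conf'],2),w(c,d['at']),px(c,w(c,d['at'])).round())
print(T('top'),T('side'),ctrl.get_obs())
E
```

```text
top guard_center 0.97 [ 0.182 -0.324  0.001] [377. 308.]
top guard_center 0.78 [0.431 0.109 0.   ] [219. 214.]
top guard_center 0.66 [ 0.732 -0.221 -0.002] [336. 112.]
top guard_hook 0.89 [0.387 0.079 0.011] [230. 229.]
top guard_hook 0.89 [ 0.15  -0.387  0.012] [403. 322.]
top guard_hook 0.79 [ 0.685 -0.227  0.013] [340. 126.]
top hotplate 0.68 [ 0.513 -0.132  0.094] [311. 180.]
top balance 0.58 [ 0.488 -0.321  0.077] [382. 192.]
top rack_top 0.64 [0.554 0.267 0.181] [147. 155.]
top rack_top 0.55 [ 0.512 -0.131  0.094] [310. 181.]
top rack_top 0.55 [ 0.552 -0.116  0.092] [304. 166.]
top beaker 0.91 [ 0.553 -0.119  0.091] [305. 165.]
top jar 0.73 [ 0.502 -0.333  0.08 ] [387. 187.]
side guard_center 0.95 [ 0.177 -0.327  0.006] [238. 369.]
side guard_center 0.88 [0.43  0.104 0.004] [219. 218.]
side guard_center 0.86 [ 0.46  -0.216  0.075] [304. 253.]
side guard_hook 0.74 [ 0.457 -0.2    0.148] [301. 227.]
side guard_hook 0.66 [ 0.687 -0.228  0.014] [363. 239.]
side gap 0.45 [ 0.46  -0.216  0.076] [304. 253.]
side hotplate 0.66 [ 0.509 -0.13   0.097] [295. 221.]
side rack_top 0.65 [0.557 0.267 0.183] [220. 133.]
side beaker 0.84 [ 0.55  -0.124  0.093] [304. 216.]
[[ 0.016 -0.99   0.141  0.349]
 [-1.    -0.016 -0.     0.006]
 [ 0.002 -0.141 -0.99   1.072]
 [ 0.     0.     0.     1.   ]] [[ 0.774 -0.332  0.539 -0.123]
 [-0.633 -0.441  0.637 -0.718]
 [ 0.026 -0.834 -0.551  0.757]
 [ 0.     0.     0.     1.   ]] {'t': 0.9, 'q': array([ 1.054,  0.053,  1.613, -0.   ,  1.476, -0.119]), 'dq': array([-0.   ,  0.002, -0.001,  0.001, -0.   ,  0.   ]), 'effort': array([  0.   , -39.368, -37.047,  -0.   ,   0.001,   0.   ]), 'tool_pos': array([0.242, 0.576, 0.231]), 'tool_rot': array([ 0.312,  1.548, -0.312]), 'contact_force': array([ 0.188, -0.445,  0.54 ]), 'wrist_torque': array([-0.003,  0.001, -0.018]), 'opening': 0.08488361104352572}
```

View pics/top0.png

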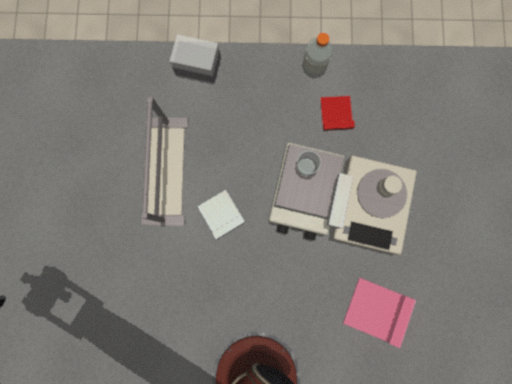

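View pics/side0.png

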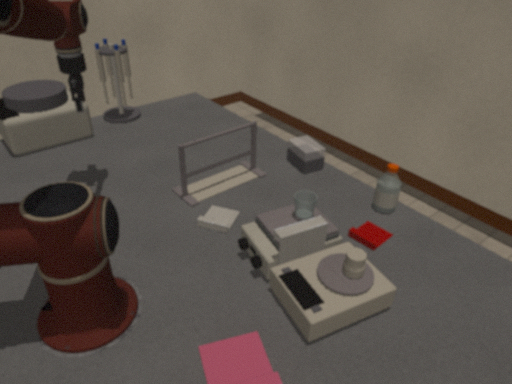

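```bash
python3 - <<'E'
from h import *
np.set_printoptions(precision=4,suppress=True)
def ray(cam,u,v,z):
    c=calibration(cam);M=T(cam);d=M[:3,:3]@[(u-c['cx'])/c['fx'],(v-c['cy'])/c['fy'],1];return M[:3,3]+d*(z-M[2,3])/d[2]
im=get_image('top')
for d in cut_out('top','guard_center'):
    m=d['mask'];ys,xs=np.nonzero(m);print('mask',d['conf'],m.sum(),xs.mean(),ys.mean())
for d in cut_out('top','rack_top'):
    m=d['mask'];ys,xs=np.nonzero(m);print('rack',d['conf'],m.sum(),xs.mean(),ys.mean())
for p in [(347,174),(335,174),(331,224),(343,228),(340,200)]: print(p,ray('top',*p,0.15))
for p in [(150,100),(146,220)]: print(p,ray('top',*p,0.18))
a=cv2.resize(im[90:240,130:230],None,fx=4,fy=4,interpolation=cv2.INTER_CUBIC)
b=cv2.resize(im[140:240,310:410],None,fx=4,fy=4,interpolation=cv2.INTER_CUBIC)
b=cv2.copyMakeBorder(b,0,200,0,0,cv2.BORDER_CONSTANT)
cv2.imwrite('pics/crop.png',np.hstack([a,b])[:,:,::-1])
E
```

```text
mask 0.93 3006 379.79041916167665 312.36194278110446
mask 0.77 1027 337.04673807205455 113.01557935735151
mask 0.7 1239 221.21468926553672 214.28410008071026
mask 0.64 870 339.6655172413793 201.55862068965519
rack 0.8 4500 163.3188888888889 168.59733333333332
(347, 174) [ 0.5212 -0.213   0.15  ]
(335, 174) [ 0.5208 -0.1838  0.15  ]
(331, 224) [ 0.399  -0.1726  0.15  ]
(343, 228) [ 0.39   -0.2012  0.15  ]
(340, 200) [ 0.4572 -0.195   0.15  ]
(150, 100) [0.6901 0.2683 0.18  ]
(146, 220) [0.3999 0.2617 0.18  ]
```

View pics/crop.png

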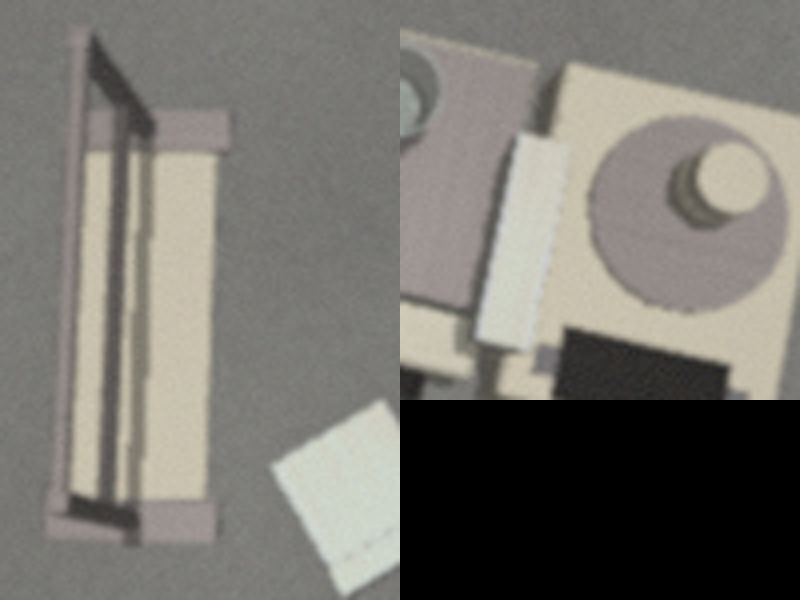

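```bash
cat >> h.py <<'E'
np.set_printoptions(precision=4,suppress=True)
def ray(cam,u,v,z):
    c=calibration(cam);M=T(cam);d=M[:3,:3]@[(u-c['cx'])/c['fx'],(v-c['cy'])/c['fy'],1];return M[:3,3]+d*(z-M[2,3])/d[2]
def tool():
    o=ctrl.get_obs();return np.array(o['tool_pos']),R.from_rotvec(o['tool_rot']).as_matrix()
def plan(pos,ax):
    "ax: world direction (2d) for jaw axis; prints move in tool axes"
    p,M=tool(); a=np.r_[ax,0]/np.linalg.norm(ax); a*=np.sign(a@M[:,1]) or 1
    x=np.array([0,0,-1.]); N=np.c_[x,a,np.cross(x,a)]
    print('tool',p,'axes',M.round(3).tolist()); print('world delta',pos-p,'tool shift',M.T@(pos-p),'turn deg',np.degrees(R.from_matrix(M.T@N).as_rotvec()), 'after-turn shift',N.T@(pos-p))
def maskpts(cam,thing,near,z):
    best=None
    for d in cut_out(cam,thing):
        ys,xs=np.nonzero(d['mask']); 
        if np.hypot(*(np.array([xs.mean(),ys.mean()])-near))<25: best=np.c_[xs,ys];break
    return None if best is None else np.array([ray(cam,u,v,z) for u,v in best])
def rect(P): 
    (c,s,a)=cv2.minAreaRect(P[:,:2].astype(np.float32)*1000); return np.array(c)/1000,s,a,cv2.boxPoints((c,s,a))/1000
E
python3 - <<'E'
from h import *
C=[(339.5,173.3),(352.3,175.8),(341.8,227.8),(329.3,224.5)]
W=np.array([ray('top',*p,.15) for p in C]);print(W,W.mean(0))
l=(W[0]+W[1]-W[2]-W[3])[:2];print('ang',np.degrees(np.arctan2(l[1],l[0])),np.linalg.norm(l)/2)
get_image('top');P=maskpts('top','guard_center',(340,201),.15);print(rect(P))
W2=np.array([ray('top',*p,.184) for p in [(150.5,97.5),(144.3,216.3)]]);d=W2[0]-W2[1];print(W2,W2.mean(0),np.degrees(np.arctan2(d[1],d[0])))
n=np.array([l[1],-l[0]])
plan(np.r_[W.mean(0)[:2],.30],n)
plan(np.r_[W2.mean(0)[:2],.30],n)
E
```

```text
[[ 0.5227 -0.1948  0.15  ]
 [ 0.517  -0.2259  0.15  ]
 [ 0.3904 -0.1984  0.15  ]
 [ 0.3978 -0.1686  0.15  ]] [ 0.457  -0.1969  0.15  ]
ang -12.064437977385513 0.12859583361778026
(array([ 0.4531, -0.1936]), (39.70098114013672, 139.05169677734375), 77.2508316040039, array([[ 0.3809, -0.1976],
       [ 0.5165, -0.2283],
       [ 0.5252, -0.1896],
       [ 0.3896, -0.1589]], dtype=float32))
[[0.6949 0.2663 0.184 ]
 [0.4081 0.2649 0.184 ]] [0.5515 0.2656 0.184 ] 0.2716010338133193
tool [0.2421 0.5762 0.2313] axes [[-0.0, 0.387, 0.922], [-0.0, 0.922, -0.387], [-1.0, -0.0, -0.0]]
world delta [ 0.2149 -0.7731  0.0687] tool shift [-0.0687 -0.6295  0.4976] turn deg [-10.7281  -0.0009   0.0023] after-turn shift [-0.0687 -0.7111  0.3717]
tool [0.2421 0.5762 0.2313] axes [[-0.0, 0.387, 0.922], [-0.0, 0.922, -0.387], [-1.0, -0.0, -0.0]]
world delta [ 0.3094 -0.3106  0.0687] tool shift [-0.0687 -0.1665  0.4056] turn deg [-10.7281  -0.0009   0.0023] after-turn shift [-0.0687 -0.239   0.3675]
```

Request:
arm_command([
  [[-0.034,0,0,-5.36,0,0,0.07],[-0.034,0,0,-5.36,0,0,0.07],[0,-0.0356,0.0186,0,0,0,0.07],[0,-0.0356,0.0186,0,0,0,0.07],[0,-0.0356,0.0186,0,0,0,0.07],[0,-0.0356,0.0186,0,0,0,0.07],[0,-0.0356,0.0186,0,0,0,0.07],[0,-0.0356,0.0186,0,0,0,0.07],[0,-0.0356,0.0186,0,0,0,0.07],[0,-0.0356,0.0186,0,0,0,0.07],[0,-0.0356,0.0186,0,0,0,0.07],[0,-0.0356,0.0186,0,0,0,0.07],[0,-0.0356,0.0186,0,0,0,0.07],[0,-0.0356,0.0186,0,0,0,0.07],[0,-0.0356,0.0186,0,0,0,0.07],[0,-0.0356,0.0186,0,0,0,0.07],[0,-0.0356,0.0186,0,0,0,0.07],[0,-0.0356,0.0186,0,0,0,0.07],[0,-0.0356,0.0186,0,0,0,0.07],[0,-0.0356,0.0186,0,0,0,0.07]],
], squeeze=80)

```text
t: 2.82
tool_pos: [0.4485, -0.139, 0.3067]
tool_rot: [0.146, 1.548, -0.145]
contact_force: [-0.6, 1.1, 0.7]
opening: 0.0697
```

```bash
python3 - <<'E'
from h import *
print(ctrl.get_obs()['q'],ctrl.get_obs()['t'])
n=np.array([-np.sin(np.radians(12)),-np.cos(np.radians(12))])
plan(np.r_[.457,-.197,.30],n)
E
```

```text
[-0.4635 -0.3763  1.8698  0.0072  1.6317 -1.8477] 2.8167
tool [ 0.4485 -0.139   0.3067] axes [[0.018, 0.185, 0.983], [-0.001, 0.983, -0.185], [-1.0, 0.002, 0.018]]
world delta [ 0.0085 -0.058  -0.0067] tool shift [ 0.0069 -0.0555  0.019 ] turn deg [ 1.337   1.0069 -0.1546] after-turn shift [ 0.0067 -0.055   0.0204]
```

Request:
arm_command([
  [[0.002,-0.0277,0.0095,0.7,0.5,-0.1,0.07],[0.002,-0.0277,0.0095,0.7,0.5,-0.1,0.07],[0,0,0,0,0,0,0.07]],
])

```text
t: 3.07
tool_pos: [0.4568, -0.2066, 0.3026]
tool_rot: [0.17, 1.564, -0.175]
contact_force: [-0.3, 0.8, -0.5]
opening: 0.07
```

```bash
python3 - <<'E'
from h import *
print(T('wrist'))
n=np.array([-np.sin(np.radians(12)),-np.cos(np.radians(12))])
save('wrist','w1.png')
P=maskpts('wrist','guard_center',px('wrist',[.457,-.197,.15]),.15)
print(px('wrist',[.457,-.197,.15]), None if P is None else rect(P))
plan(np.r_[.457,-.197,.115],n)
E
```

```text
[[ 0.2176  0.9269  0.3057  0.3777]
 [ 0.976  -0.2056 -0.0714 -0.1895]
 [-0.0034  0.3139 -0.9494  0.4456]
 [ 0.      0.      0.      1.    ]]Traceback (most recent call last):
  File "<stdin>", line 5, in <module>
  File "h.py", line 29, in maskpts
    return None if best is None else np.array([ray(cam,u,v,z) for u,v in best])
                                               ~~~^^^^^^^^^^^
  File "h.py", line 16, in ray
    c=calibration(cam);M=T(cam);d=M[:3,:3]@[(u-c['cx'])/c['fx'],(v-c['cy'])/c['fy'],1];return M[:3,3]+d*(z-M[2,3])/d[2]
                         ~^^^^^
  File "h.py", line 5, in T
    c=calibration(cam)
ValueError: time passes only in moves, steps and waits
```

View pics/w1.png

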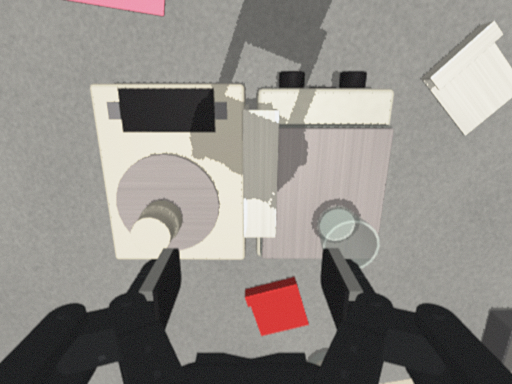

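```bash
sed -i 's/^def T(cam)/import functools\ncalibration=functools.lru_cache(calibration)\ndef T(cam)/' h.py; python3 - <<'E'
from h import *
C=[(243,110),(279,110),(275.5,238),(245,238)]
W=np.array([ray('wrist',*p,.15) for p in C]);c=W.mean(0);l=(W[2]+W[3]-W[0]-W[1])[:2];a=np.arctan2(l[1],l[0])
print(W,c,np.degrees(a))
plan(np.r_[c[:2],.20],np.array([np.sin(a),-np.cos(a)]))
E
```

```text
[[ 0.3905 -0.1969  0.15  ]
 [ 0.3976 -0.1643  0.15  ]
 [ 0.5255 -0.1923  0.15  ]
 [ 0.5186 -0.2239  0.15  ]] [ 0.4581 -0.1944  0.15  ] -12.113717360512062
tool [ 0.4568 -0.2032  0.3032] axes [[0.0, 0.215, 0.977], [-0.001, 0.977, -0.215], [-1.0, -0.001, 0.001]]
world delta [ 0.0013  0.0088 -0.1032] tool shift [ 0.1032  0.009  -0.0007] turn deg [-0.3033  0.0375  0.0458] after-turn shift [ 0.1032  0.0089 -0.0006]
```

Request:
arm_command([
  [[0.03,0.004,0,-0.15,0,0,0.07],[0.03,0.004,0,-0.15,0,0,0.07],[0.03,0,0,0,0,0,0.07],[0.03,0,0,0,0,0,0.07],[0.03,0,0,0,0,0,0.07],[0,0,0,0,0,0,0.07],[0,0,0,0,0,0,0.07]],
])

```text
t: 3.75
tool_pos: [0.4617, -0.1874, 0.1546]
tool_rot: [0.155, 1.552, -0.159]
contact_force: [-0.7, -0.2, 0.8]
opening: 0.0697
```

```bash
python3 - <<'E'
from h import *
a=np.radians(-12.1)
plan(np.r_[.4577,-.1953,.114],np.array([np.sin(a),-np.cos(a)]))
E
```

```text
tool [ 0.4617 -0.1874  0.1546] axes [[0.013, 0.199, 0.98], [-0.004, 0.98, -0.199], [-1.0, -0.002, 0.013]]
world delta [-0.004  -0.0079 -0.0406] tool shift [ 0.0406 -0.0085 -0.0028] turn deg [0.6195 0.7597 0.0855] after-turn shift [ 0.0406 -0.0085 -0.0022]
```

Request:
arm_command([
  [[0,-0.008,-0.002,0.6,0.7,0.1,0.07],[0,0,0,0,0,0,0.07],[0.015,0,0,0,0,0,0.07],[0.013,0,0,0,0,0,0.07],[0,0,0,0,0,0,0.07]],
])

```text
t: 4.17
tool_pos: [0.463, -0.1968, 0.1366]
tool_rot: [0.159, 1.55, -0.169]
contact_force: [-0.7, 0.3, -0.2]
opening: 0.0702
```

```bash
python3 - <<'E'
from h import *
a=np.radians(-12.1)
plan(np.r_[.4577,-.1953,.114],np.array([np.sin(a),-np.cos(a)]))
E
```

```text
tool [ 0.463  -0.1968  0.1366] axes [[0.014, 0.208, 0.978], [-0.008, 0.978, -0.208], [-1.0, -0.005, 0.015]]
world delta [-0.0053  0.0015 -0.0226] tool shift [ 0.0225  0.0005 -0.0058] turn deg [0.1148 0.8712 0.2664] after-turn shift [ 0.0226  0.0004 -0.0055]
```

Request:
arm_command([
  [[0.012,0,-0.004,0.1,0.9,0.2,0.07],[0.013,0,-0.002,0,0.4,0,0.07],[0.003,0,0,0,0,0,0.07],[0,0,0,0,0,0,0.03],[0,0,0,0,0,0,0.02],[0,0,0,0,0,0,0.02],[0,0,0,0,0,0,0.02],[0,0,0,0,0,0,0.02]],
], squeeze=80)

```text
t: 4.83
tool_pos: [0.4581, -0.1972, 0.1089]
tool_rot: [0.166, 1.571, -0.169]
contact_force: [0.3, -0.8, -2.4]
opening: 0.0329
```

```bash
python3 - <<'E'
from h import *
a=np.radians(-12.1)
plan(np.r_[.4577,-.1953,.114],np.array([np.sin(a),-np.cos(a)]))
o=ctrl.get_obs();print(o['opening'],o['wrist_torque'],o['contact_force'])
E
```

```text
tool [ 0.4581 -0.1972  0.1089] axes [[-0.007, 0.211, 0.977], [-0.001, 0.977, -0.211], [-1.0, -0.003, -0.007]]
world delta [-0.0004  0.0019  0.0051] tool shift [-0.0051  0.0018 -0.0008] turn deg [-0.0996 -0.3741  0.1554] after-turn shift [-0.0051  0.0018 -0.0008]
0.03293256590882997 [ 0.0817 -0.0229 -0.1335] [ 0.2889 -0.8295 -2.3505]
```

Request:
arm_command([
  [[-0.006,0,0,0,0,0,0.02],[-0.01,0,0,0,0,0,0.02],[-0.012,0,0,0,0,0,0.02],[-0.012,0,0,0,0,0,0.02],[-0.012,0,0,0,0,0,0.02],[-0.012,0,0,0,0,0,0.02]],
], squeeze=100)

```text
t: 5.33
tool_pos: [0.4534, -0.196, 0.1705]
tool_rot: [0.168, 1.585, -0.168]
contact_force: [-0.6, -2.1, -4.9]
opening: 0.033
```

```bash
python3 - <<'E'
from h import *
a=np.radians(-12.1)
plan(np.r_[.4577,-.1965,.22],np.array([np.sin(a),-np.cos(a)]))
o=ctrl.get_obs();print(o['opening'],o['wrist_torque'],o['contact_force'])
E
```

```text
tool [ 0.4534 -0.196   0.1705] axes [[-0.021, 0.212, 0.977], [0.002, 0.977, -0.212], [-1.0, -0.002, -0.02]]
world delta [ 0.0043 -0.0005  0.0495] tool shift [-0.0495  0.0003  0.0033] turn deg [-0.1182 -1.1736  0.1374] after-turn shift [-0.0495  0.0004  0.0043]
0.03301528874292305 [-0.231   0.1441 -0.0274] [-0.5515 -2.1377 -4.8969]
```

Request:
arm_command([
  [[-0.015,0,0.002,0,-0.6,0.1,0.02],[-0.02,0,0.002,0,-0.6,0.1,0.02],[-0.025,0,0,0,-0.3,0,0.02],[-0.03,0,0,0,-0.3,0,0.02],[-0.03,0,0,0,-0.3,0,0.02],[-0.03,0,0,0,0,0,0.02],[-0.02,0,0,0,0,0,0.02],[0,0,0,0,0,0,0.02]],
])

```text
t: 6.0
tool_pos: [0.4585, -0.1927, 0.3686]
tool_rot: [0.163, 1.523, -0.159]
contact_force: [1.1, 0.5, -3.4]
opening: 0.0331
```

```bash
python3 - <<'E'
from h import *
plan(np.r_[.553,.266,.34],np.array([0.0047,-1]))
o=ctrl.get_obs();print(o['opening'],o['wrist_torque'],o['contact_force'],o['q'])
save('side','s1.png')
for n in('guard_center','guard_hook'):
  for d in mark_of('side',n)[:4]: print(n,d['conf'],w('side',d['at']))
E
```

```text
tool [ 0.4585 -0.1927  0.3686] axes [[0.042, 0.204, 0.978], [-0.002, 0.979, -0.204], [-0.999, 0.007, 0.041]]
world delta [ 0.0945  0.4587 -0.0286] tool shift [ 0.0318  0.4681 -0.0025] turn deg [-12.0618   2.399   -0.1446] after-turn shift [0.0286 0.4582 0.0967]
0.0330750199959261 [-0.0296  0.0297  0.0088] [ 1.0716  0.4583 -3.4448] [-0.5595 -0.3263  1.7318  0.0209  1.6997 -1.9213]
guard_center 0.89 [ 0.4605 -0.2122  0.3349]
guard_center 0.83 [ 0.1747 -0.326   0.006 ]
guard_center 0.81 [ 0.7278 -0.2199  0.0004]
guard_center 0.67 [0.4277 0.102  0.0027]
guard_hook 0.93 [ 0.456  -0.1975  0.4054]
guard_hook 0.8 [0.3871 0.0789 0.0117]
```

View pics/s1.png

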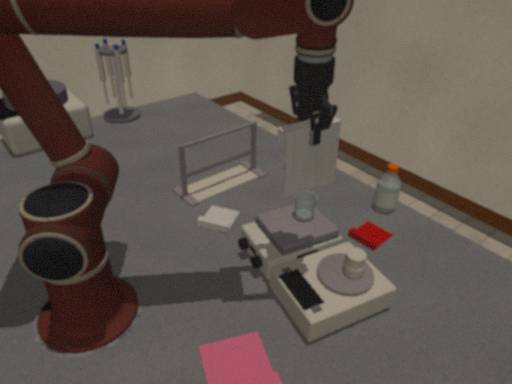

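```bash
python3 - <<'E'
from h import *
im=get_image('side')[100:210,260:350];a=cv2.resize(im,None,fx=5,fy=5,interpolation=cv2.INTER_CUBIC)
cv2.imwrite('pics/c2.png',a[:,:,::-1])
p,M=tool()
# predicted px of plate bottom corners at two hypotheses: plate y offset from tool -/+14.5
for s in(-1,1):
  for sx in(-.065,.065): print(s,[((px('side',p+M@[dz,s*.0145,sx])-[260,100])*5).round() for dz in(.109,)])
E
```

```text
-1 [array([104., 501.])]
-1 [array([352., 424.])]
1 [array([ 71., 466.])]
1 [array([315., 393.])]
```

View pics/c2.png

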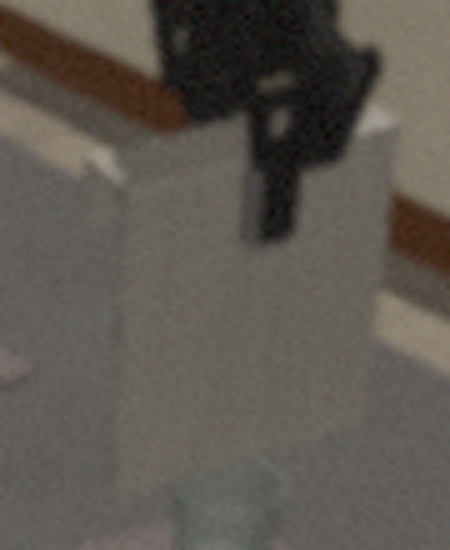

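Request:
arm_command([
  [[0,0.01,0,-4,1,0,0.02],[0,0.02,0,-4,1,0,0.02],[0.003,0.035,0.006,-4,0.4,0,0.02],[0.003,0.037,0.008,0,0,0,0.02],[0.003,0.037,0.008,0,0,0,0.02],[0.003,0.037,0.008,0,0,0,0.02],[0.003,0.037,0.008,0,0,0,0.02],[0.003,0.037,0.008,0,0,0,0.02],[0.003,0.037,0.008,0,0,0,0.02],[0.003,0.037,0.008,0,0,0,0.02],[0,0.037,0.008,0,0,0,0.02],[0,0.037,0.008,0,0,0,0.02],[0,0.025,0.006,0,0,0,0.02],[0,0,0,0,0,0,0.02]],
])

```text
t: 7.37
tool_pos: [0.5316, 0.2521, 0.2913]
tool_rot: [0.008, 1.651, 0.02]
contact_force: [-0.3, -0.5, -3.8]
opening: 0.033
```

```bash
python3 - <<'E'
from h import *
plan(np.r_[.553,.266,.34],np.array([0.0047,-1]))
o=ctrl.get_obs();print(o['opening'],o['wrist_torque'],o['contact_force'],o['q'])
E
```

```text
tool [0.5316 0.2521 0.2913] axes [[-0.081, -0.007, 0.997], [0.017, 1.0, 0.008], [-0.997, 0.018, -0.08]]
world delta [0.0214 0.0139 0.0487] tool shift [-0.05    0.0146  0.0175] turn deg [ 0.172  -4.6149 -1.0261] after-turn shift [-0.0487  0.0138  0.0215]
0.033006712744774444 [-0.0283 -0.0359  0.0189] [-0.2833 -0.5371 -3.761 ] [ 0.2971 -0.0185  1.5873  0.0403  1.6448 -1.2799]
```

Request:
arm_command([
  [[-0.01,0.004,0.008,0.1,-2.3,-0.5,0.02],[-0.005,0.004,0.008,0.1,-2.3,-0.5,0.02],[0,0,0,0,0,0,0.02],[0,0,0,0,0,0,0.02]],
])

```text
t: 7.7
tool_pos: [0.5463, 0.2604, 0.2959]
tool_rot: [-0.01, 1.58, -0.0]
contact_force: [0.8, -0.2, -3.5]
opening: 0.0328
```

```bash
python3 - <<'E'
from h import *
plan(np.r_[.553,.266,.30],np.array([0.0047,-1]))
ims=[get_image(c) for c in('wrist','top')]
for c in('wrist','top'):
  for n in('rack_top','guard_hook','guard_center'):
    for d in mark_of(c,n)[:2]: print(c,n,d['conf'],w(c,d['at']))
a=ims[1][80:240,90:250];a=cv2.resize(a,(384,384),interpolation=cv2.INTER_CUBIC)
cv2.imwrite('pics/w2.png',cv2.resize(np.hstack([ims[0],a])[:,:,::-1],(800,343)))
print([px('wrist',[x,.2656,.186]).round() for x in(.42,.5515,.685)])
E
```

```text
tool [0.5463 0.2604 0.2959] axes [[-0.01, -0.006, 1.0], [-0.007, 1.0, 0.006], [-1.0, -0.007, -0.01]]
world delta [0.0067 0.0056 0.0041] tool shift [-0.0042  0.0055  0.0067] turn deg [ 0.0956 -0.5529  0.3734] after-turn shift [-0.0041  0.0055  0.0067]
wrist guard_hook 0.93 [0.3868 0.0795 0.0121]
wrist guard_hook 0.8 [0.5429 0.2573 0.3372]
wrist guard_center 0.68 [0.4274 0.1073 0.0008]
top rack_top 0.86 [0.5525 0.2668 0.1798]
top guard_hook 0.89 [ 0.6853 -0.2277  0.0088]
top guard_hook 0.82 [ 0.1464 -0.3872  0.0117]
top guard_center 0.75 [ 0.1803 -0.3217  0.0041]
top guard_center 0.69 [ 0.7313 -0.2207 -0.0009]
[array([261.,  29.]), array([258., 198.]), array([256., 325.])]
```

View pics/w2.png

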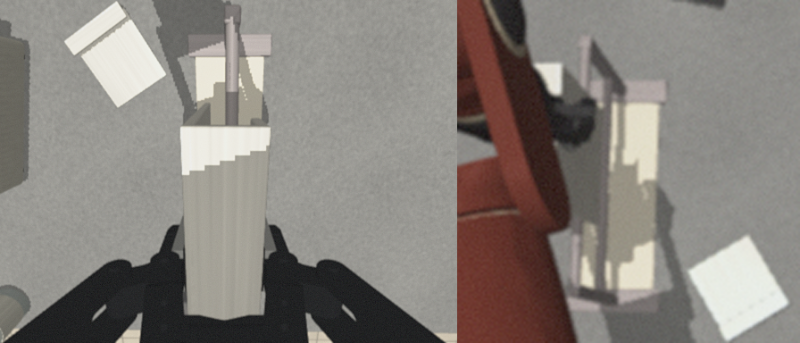

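```bash
python3 - <<'E'
from h import *
im=get_image('wrist')
g=im.mean(2)
for v in(50,80,110,130): print(v,g[v,245:278].round().astype(int).tolist())
for u,v in[(261,45),(259.3,112)]: print('rung',ray('wrist',u,v,.184))
for u in(203,302): print('fold near edge',ray('wrist',u,142,.337))
for u in(207,294): print('fold far edge',ray('wrist',u,345,.337))
E
```

```text
50 [187, 189, 187, 187, 187, 180, 137, 108, 126, 146, 156, 166, 175, 184, 185, 183, 175, 167, 162, 157, 145, 128, 112, 117, 119, 120, 136, 178, 183, 186, 187, 186, 184]
80 [228, 228, 228, 228, 228, 233, 225, 151, 123, 146, 156, 165, 176, 183, 189, 181, 171, 166, 163, 155, 140, 123, 135, 153, 157, 156, 152, 156, 158, 157, 156, 158, 154]
110 [154, 154, 155, 156, 157, 158, 149, 113, 101, 101, 108, 115, 116, 119, 121, 118, 114, 112, 110, 105, 96, 106, 151, 154, 154, 154, 154, 155, 154, 168, 191, 165, 153]
130 [151, 153, 151, 155, 155, 157, 149, 111, 97, 106, 112, 119, 117, 120, 118, 116, 115, 113, 111, 103, 95, 113, 150, 155, 156, 155, 153, 155, 156, 153, 155, 152, 156]
rung [0.4302 0.2662 0.184 ]
rung [0.4791 0.2657 0.184 ]
fold near edge [0.4817 0.2437 0.337 ]
fold near edge [0.4814 0.2768 0.337 ]
fold far edge [0.5663 0.2419 0.337 ]
fold far edge [0.5658 0.2783 0.337 ]
```

Request:
arm_command([
  [[0,0.0055,0.004,0.1,-0.5,0.4,0.02],[0.01,0,0,0,0,0,0.02],[0.02,0,0,0,0,0,0.02],[0.02,0,0,0,0,0,0.02],[0,0,0,0,0,0,0.02],[0,0,0,0,0,0,0.02]],
])

```text
t: 8.65
tool_pos: [0.5523, 0.2672, 0.2453]
tool_rot: [-0.001, 1.566, 0.006]
contact_force: [0.1, -0.6, -2.2]
opening: 0.0333
```

```bash
python3 - <<'E'
from h import *
plan(np.r_[.550,.2657,.155],np.array([0.0047,-1]))
print(ctrl.get_obs()['contact_force'])
E
```

```text
tool [0.5523 0.2672 0.2453] axes [[0.005, -0.004, 1.0], [0.003, 1.0, 0.004], [-1.0, 0.003, 0.005]]
world delta [-0.0023 -0.0015 -0.0903] tool shift [ 0.0903 -0.0018 -0.0027] turn deg [-0.0358  0.2721 -0.1903] after-turn shift [ 0.0903 -0.0015 -0.0023]
[ 0.1014 -0.648  -2.1759]
```

Request:
arm_command([
  [[0.01,-0.0015,0,0,0.2,-0.2,0.02],[0.02,0,0,0,0,0,0.02],[0.015,0,0,0,0,0,0.02],[0,0,0,0,0,0,0.02],[0,0,0,0,0,0,0.02]],
])

```text
t: 9.07
tool_pos: [0.5542, 0.2662, 0.2014]
tool_rot: [-0.003, 1.565, 0.004]
contact_force: [-0.1, -0.9, -3.6]
opening: 0.0328
```

```bash
python3 - <<'E'
from h import *
plan(np.r_[.550,.2657,.155],np.array([0.0047,-1]))
print(ctrl.get_obs()['contact_force'])
E
```

```text
tool [0.5542 0.2662 0.2014] axes [[0.006, -0.004, 1.0], [0.001, 1.0, 0.004], [-1.0, 0.001, 0.006]]
world delta [-0.0042 -0.0005 -0.0464] tool shift [ 0.0464 -0.0005 -0.0045] turn deg [-0.0235  0.34   -0.0396] after-turn shift [ 0.0464 -0.0005 -0.0042]
[-0.1243 -0.9061 -3.5636]
```

Request:
arm_command([
  [[0.012,0,0,0,0.2,0,0.02],[0.012,0,0,0,0,0,0.02],[0.012,0,0,0,0,0,0.02],[0.005,0,0,0,0,0,0.02],[0,0,0,0,0,0,0.02]],
])

```text
t: 9.48
tool_pos: [0.5565, 0.2668, 0.1604]
tool_rot: [-0.001, 1.563, 0.005]
contact_force: [0.1, -0.4, -4.4]
opening: 0.033
```

```bash
python3 - <<'E'
from h import *
plan(np.r_[.550,.2657,.150],np.array([0.0047,-1]))
print(ctrl.get_obs()['contact_force'])
ims=[get_image(c) for c in('side',)]
a=cv2.resize(ims[0][90:220,150:300],None,fx=4,fy=4,interpolation=cv2.INTER_CUBIC);cv2.imwrite('pics/s3.png',a[:,:,::-1])
E
```

```text
tool [0.5565 0.2668 0.1604] axes [[0.008, -0.004, 1.0], [0.003, 1.0, 0.004], [-1.0, 0.002, 0.008]]
world delta [-0.0065 -0.0011 -0.0104] tool shift [ 0.0104 -0.0011 -0.0066] turn deg [-0.0259  0.4466 -0.1418] after-turn shift [ 0.0104 -0.0011 -0.0065]
[ 0.1039 -0.4289 -4.4469]
```

View pics/s3.png

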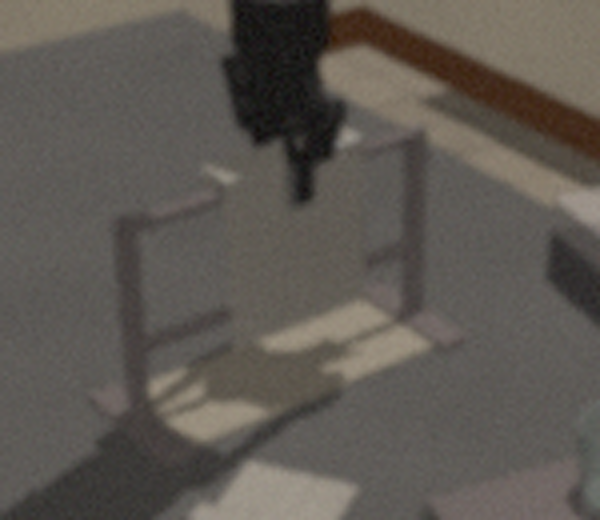

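The picture shows the fold straddling the rung between the posts, about 10 mm above seating. I'll lower gently and watch the force.

Request:
arm_command([
  [[0.006,0,0,0,0.3,0,0.02],[0.003,0,0,0,0,0,0.02],[0.001,0,0,0,0,0,0.02],[0,0,0,0,0,0,0.02]],
])

```text
t: 9.87
tool_pos: [0.5572, 0.2671, 0.1507]
tool_rot: [-0.001, 1.567, 0.006]
contact_force: [-0.9, -0.1, -4.2]
opening: 0.033
```

Request:
arm_command([
  [[0.002,0,0,0,0,0,0.02],[0.001,0,0,0,0,0,0.02],[0,0,0,0,0,0,0.02]],
])

```text
t: 10.12
tool_pos: [0.5581, 0.2675, 0.1511]
tool_rot: [-0.0, 1.565, 0.007]
contact_force: [0.3, 0.4, -4.0]
opening: 0.0331
```

Request:
arm_command([
  [[0.004,0,0,0,0,0,0.02],[0.002,0,0,0,0,0,0.02],[0,0,0,0,0,0,0.02]],
])

```text
t: 10.37
tool_pos: [0.5596, 0.2681, 0.1513]
tool_rot: [0.001, 1.562, 0.008]
contact_force: [0.0, -0.5, -4.6]
opening: 0.0332
```

Request:
arm_command([
  [[0.008,0,0,0,0,0,0.02]],
])

```text
t: 10.45
tool_pos: [0.5612, 0.2688, 0.1497]
tool_rot: [0.002, 1.558, 0.009]
contact_force: [-23.9, -9.1, 51.9]
opening: 0.0329
```

Request:
arm_command([
  [[0,0,0,0,0,0,0.02]],
])

```text
t: 10.53
tool_pos: [0.5622, 0.2692, 0.1519]
tool_rot: [0.002, 1.555, 0.01]
contact_force: [-0.6, -0.9, -4.3]
opening: 0.0331
```

Request:
arm_command([
  [[0,0,0,0,0,0,0.036],[0,0,0,0,0,0,0.045],[0,0,0,0,0,0,0.06],[0,0,0,0,0,0,0.06],[0,0,0,0,0,0,0.06],[0,0,0,0,0,0,0.06]],
])

```text
t: 11.03
tool_pos: [0.5641, 0.2697, 0.1519]
tool_rot: [0.004, 1.55, 0.011]
contact_force: [0.4, -1.1, -0.1]
opening: 0.0601
```

```bash
python3 - <<'E'
from h import *
plan(np.r_[.560,.2675,.30],np.array([0.0047,-1]))
print(ctrl.get_obs()['contact_force'],ctrl.get_obs()['opening'])
im=get_image('wrist')
for d in mark_of('wrist','guard_hook')[:2]: print(d['conf'],w('wrist',d['at']))
cv2.imwrite('pics/w4.png',im[:,:,::-1])
E
```

```text
tool [0.5641 0.2697 0.1519] axes [[0.021, -0.005, 1.0], [0.009, 1.0, 0.005], [-1.0, 0.009, 0.021]]
world delta [-0.0041 -0.0022  0.1481] tool shift [-0.1481 -0.0009 -0.0009] turn deg [-0.0056  1.2125 -0.517 ] after-turn shift [-0.1481 -0.0022 -0.0041]
[ 0.3614 -1.1469 -0.0617] 0.060119510358391796
0.94 [0.5592 0.2679 0.188 ]
```

View pics/w4.png

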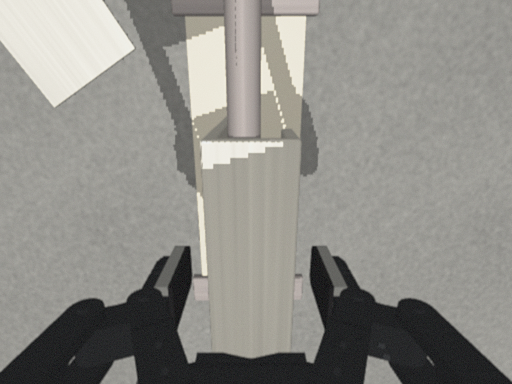

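The guard rests on the rung (fold at columns 202–300, rung at 225–262) and both fingers are clear of it. I'll withdraw upwards.

Request:
arm_command([
  [[-0.01,0,0,0,0,0,0.06],[-0.015,0,0,0,0,0,0.06],[-0.02,0,0,0,0,0,0.06],[-0.025,0,0,0,0,0,0.06],[-0.025,0,0,0,0,0,0.06],[-0.025,0,0,0,0,0,0.06],[-0.025,0,0,0,0,0,0.06],[-0.02,0,0,0,0,0,0.06],[0,0,0,0,0,0,0.06],[0,0,0,0,0,0,0.06]],
])

```text
t: 11.97
tool_pos: [0.5591, 0.2677, 0.3275]
tool_rot: [0.003, 1.552, 0.01]
contact_force: [1.4, 0.2, -1.3]
opening: 0.0603
```

```bash
python3 - <<'E'
from h import *
print(ctrl.get_obs()['contact_force'],tool()[0])
im=get_image('wrist')
for c in('wrist','side'):
  if c=='side': s=get_image('side')
  for n in('guard_hook','guard_center','rack_top','beaker','jar'):
    for d in mark_of(c,n)[:2]: print(c,n,d['conf'],w(c,d['at']))
s=cv2.resize(s[90:220,150:300],None,fx=2.6,fy=2.954)
cv2.imwrite('pics/w5.png',cv2.resize(np.hstack([im,s])[:,:,::-1],(800,340)))
E
```

```text
[ 1.3855  0.2197 -1.3171] [0.5591 0.2677 0.3275]
wrist guard_hook 0.9 [0.561  0.2693 0.1864]
wrist guard_center 0.84 [ 0.4256  0.1084 -0.002 ]
side guard_hook 0.88 [0.5631 0.2695 0.1858]
side guard_hook 0.7 [0.3865 0.0766 0.0139]
side guard_center 0.87 [0.5684 0.2523 0.116 ]
side guard_center 0.7 [ 0.7257 -0.2213 -0.    ]
side beaker 0.78 [ 0.551  -0.1209  0.0954]
side jar 0.89 [ 0.501  -0.3347  0.0827]
```

View pics/w5.png

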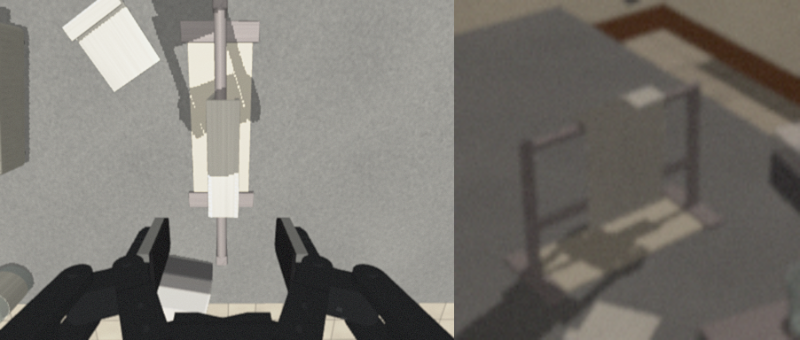

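```bash
python3 -c "
from station import finish_job;print(finish_job())"
```

```text
the job is handed in; nothing more can be done
None
```

The splash guard now hangs by its fold on the top rung of the drying rack, between the posts, with the gripper open and clear above it. I handed the job in at about 12 s; no verdict was reported.

- **How it went:** I gripped the fold across its 34 mm (the fingers read 33 mm) and drew it straight up. I then turned it about 12° to line up with the rung, lowered it until it seated, released and withdrew upwards.
- **Guard at the end:** the last images put guard_hook about 6 mm above the rung's axis, 3 to 4 mm sideways and about 10 mm along it. The plate looked upright and parallel to the rung.
- **Beaker and jar:** both measured within about 4 mm of where they started, which is about the accuracy of the measurement.
- **Disagreed with the task text:** the lip was on the hotplate side of the gap, not over the balance. This made no difference, since the plate may hang on either side of the rung.
- **Force on seating:** pressing the guard down to check it was seated gave a brief wrist force of about 58 N, below the 120 N limit. I have no separate reading for the 40 N limit on the arm and gripper body; the push went through the guard held in the fingers.

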